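Feed a batch of disc specimens through the parts counter

ROBOT

A 6-joint arm with a two-finger parallel gripper is mounted at the origin on the work surface. World frame = base frame: x ahead of the robot, y to its left, z up, the work surface at z = 0. Lengths are in m, angles in degrees, forces in N, time in s.
With the tool pointing down it reaches from about 0.4 to 0.825 m from the base axis. Payload 7 kg.
Tool frame: the origin (TCP) lies midway between the tips of the shut fingers; the grasp point (between the pads) lies 19 mm behind it; z points along the fingers, y is the line along which they close (so a half turn about z gives the same grasp; the last joint's range is limited). The gripper opens to 88 mm and grips with 3 to 60 N. Pads are 19 mm wide; open, the fingers measure 130 mm over their backs; the gripper's body (78 mm by 193 mm) begins 47 mm behind the grasp point.
Start: joints at [-55.972, 20.546, 0.682, 0, -70.136, -16.507], TCP at [0.203, -0.644, 0.227] pointing down, gripper open.
Joint ranges: [-176.03, 176.03], [-82.01, 121.73], [-58.28, 71.71], [-173.87, 95.51], [-174.79, -0.11], [-173.66, 173.66]. Speed limits (degrees/s): [136.94, 136.94, 172.46, 180, 180, 180].

INTERFACE

Orientations are given as [roll, pitch, yaw] about the fixed x, y, z axes, in that order (R = Rz(yaw) Ry(pitch) Rx(roll)).
In Python, from plant import r, eyes, workorder gives the robot as it stands.
- The arm moves only by the tool step_arm, never from a script. Its argument "plan" is a list of rows, each a list of 5 numbers: the shift along the tool's x, y, z each as a share of 25 cm, from -1 to 1, then the turn about the tool's z as a share of 60 degrees, from -1 to 1, then the finger opening in mm, from 0 to 87.6. In form: [[x, y, z, turn, jaw], ...]. A call has 1 to 12 rows; each row is the pose to reach, as a shift and turn from the pose commanded when the call began, along the tool's axes at that moment; what a row does not reach only later rows make up. A row lasts 1/12 s, in which the tool goes at most 41.7 mm and 7.16 degrees, less where a joint would pass 70% of its speed; a pose out of reach is approached as far as the arm can. A call with a number of a shift or a turn outside -1 to 1 is refused whole. A call with a gripper value outside its range is refused whole. The fingers move at their own pace and stop on an object; "newtons" is the grip in N (left out, the last holds). Time passes only in rows, so rows that repeat a pose let the fingers close. It gives the time, the measured TCP pose, the force, the opening and the grip force at its end, in the units of the state.
- r.get_state(): the state, without advancing time (a new reading comes with each control period).
- eyes.capture(name): name is "side" or "top" or "wrist"; returns the picture (384x512x3 uint8, red, green, blue); there is no depth.
- eyes.camera_model(name): a dict with "fov_y" (degrees; the focal length in pixels is half the picture's height over the tangent of half this angle, whatever the lens; pixels are square), "cx", "cy" (the principal point, pixels), "world_to_cam" (4x4, takes a point from world to camera coordinates); the wrist camera has in their place "hand_eye" (4x4, takes a point from camera to tool coordinates, whose origin is the TCP and whose axes are the flange's). Camera axes: x right, y up, looking along -z (the intrinsics and any distortion apply to the point x, -y, -z); pixel columns grow to the right and rows downward; lengths in m; the calibration is good to about 2 mm. A picture is of the moment at which its call begins: read the wrist's pose just before it. camera_model takes no time and is no camera call.
- workorder.close_job(): hands the job in; it is judged then, once.
The state is a dict: "time_s": time; "joints": joint angles; "qd": joint speeds; "joint_torque": joint torques, N m; "tcp_pos": TCP position; "eef_rot": TCP orientation; "contact_force": force on the tool from outside, world axes, zero at the start; "moment": the same for the moment, N m; "gripper_width": finger opening in m; "gripper_force": force on a finger pad.
Only numpy, scipy, OpenCV 4.12 (cv2) and the standard library are available. Lean on these libraries where they do the work, as an engineer would, in place of code of your own. Each camera call takes 0.05 s, during which the arm holds its last target. There are 200 camera calls.

TASK

Count in the batch of three copper disc specimens: with the fingertips, sweep them along the feed tray of the white parts counter and one at a time through the gate between the two black light-barrier heads, so that each drops through the slot behind it into the collecting box. Two discs in the gate together would be miscounted, so let each drop before the next goes in. Do not pick anything up, and leave the blue disc and the things on the bench where they are.

Things in the scene. Friction and masses are not known exactly. Their poses are not given: they have to be found in the camera images.
- counter: Fixed bench-top parts counter: white case, light grey sheet-metal feed tray on top, keypad console on its left (x -110 to 70, y 148 to 223 mm, at most 60 mm high). Origin under the middle of the tray at bench height; z up, +x = feed direction to gate and slot, +y left. All mm here are in this frame. Flat tray floor 75 mm above the bench, x -155 to 146, y -145 to 145; rim 14 mm above the floor.
- guides (a point): point on the tray floor where the two upright guides begin, on the centre line, at x = 15 mm of the counter (axes as the counter's). The guides are 25 mm high above the floor, 3 mm thick; they start at the tray's sides (x 15, y +-145 mm) and converge to the gate's mouth (x 55, y +-23 mm). The discs start with their centres on the open floor before them (x -84 to -13 mm).
- gate (a point): middle of the gate's mouth on the tray floor, at x = 55 mm of the counter; axes as the counter's. The gate is a straight passage 46 mm wide (y -23 to 23 mm), walls 25 mm high, from x = 55 to 125 mm, closed at its far end; its floor ends at x = 80 mm. The two black light-barrier heads (18 x 18 mm, 38 mm high above the floor) stand outside its walls at x = 58 to 76 mm.
- slot (a point): middle of the drop slot, level with the tray floor, at x = 102.5 mm of the counter; axes as the counter's. The slot spans x = 80 to 125 mm and the passage's full 46 mm; a disc whose centre is pushed some 10 mm past its near edge tips in and falls into the collecting box below (inside x 60 to 145, y -45 to 45 mm, floor 14 mm above the bench).
- copper_a_center (a point): a copper disc specimen, 30 mm across and 12 mm thick, about 76 g, lying flat on the tray at the start; this point is its centre, 6 mm above its underside
- copper_b_center (a point): a copper disc specimen, 30 mm across and 12 mm thick, about 76 g, lying flat on the tray at the start; this point is its centre, 6 mm above its underside
- copper_c_center (a point): a copper disc specimen, 30 mm across and 12 mm thick, about 76 g, lying flat on the tray at the start; this point is its centre, 6 mm above its underside
- blue_disc_center (a point): a blue polymer disc of another series, same size (30 x 12 mm), about 20 g, lying flat on the tray at the start; this point is its centre, 6 mm above its underside. It stays where it is
- oil: white oil bottle with a red cap, 42 mm across, 85 mm high, standing on the bench beside the counter's right (-y) side; origin in the middle of its underside
- platen: steel compression platen, 68 mm across, 46 mm high with a stub on top, standing on the bench on the counter's right (-y) side; origin in the middle of its underside
- driver: screwdriver, 180 mm long, lying on the bench on the counter's left, beyond the console; origin under its middle, length along its x axis
There are look-alikes about, which are no part of the job. Leave any yellow look-alike of the part that bears copper_a_center alone.

How it is judged:
By the outcome, as a careful person would: the job done as asked, in the order asked, and still so for the second after the job is handed in, with the robot touching nothing.
It also fails if it takes over 64 s, if anything falls off the work surface, if the arm or the gripper's body presses on something with over 40 N, if the wrist force passes 120 N, or if a joint passes its speed limit or range.

## Working session

There is one attempt and no reset: what is moved stays moved. The work goes in short steps, Python scripts to look and compute and a tool call to move; the robot and the scene stay as the last step left them, time stands still between calls to the robot, and variables do not carry over. Pictures are saved under pics/ and viewed, at most 10 in all, crops included, and the job is handed in when it is done.

Besides the shell and the picture viewer there is one more tool, called after ">>>" by a JSON object that holds its "name" and its "arguments". step_arm: Moves the arm, as the interface text tells. Its arguments: {"type":"object","properties":{"plan":{"type":"array"},"newtons":{"type":"number"}},"required":["plan"]}

```bash
mkdir -p pics; ls
python3 - <<'E'
from plant import r, eyes, workorder
import cv2, numpy as np
s=r.get_state(); print({k:np.round(v,3).tolist() for k,v in s.items()})
ims=[]
for n in ("top","side"):
    im=eyes.capture(n); cv2.imwrite(f"pics/{n}0.png",im[:,:,::-1]); m=eyes.camera_model(n); print(n,{k:np.round(v,4).tolist() if not isinstance(v,str) else v for k,v in m.items()})
print({k:np.round(v,4).tolist() if not isinstance(v,str) else v for k,v in eyes.camera_model("wrist").items()})
E
```

```text
pics
{'time_s': 0.0, 'joints': [-55.973, 20.589, 0.634, -0.021, -70.137, -16.507], 'qd': [0.031, 0.004, -0.055, 0.002, 0.031, 0.047], 'joint_torque': [-0.0, -58.272, 29.306, 6.997, 0.007, -0.0], 'tcp_pos': [0.203, -0.643, 0.226], 'eef_rot': [179.906, -0.007, -162.487], 'contact_force': [-0.393, 0.441, -0.129], 'moment': [0.04, 0.009, 0.024], 'gripper_force': 0.0, 'gripper_width': 0.088}
top {'fov_y': 53.7556, 'cx': 254.8109, 'cy': 188.8534, 'world_to_cam': [[-0.0026, -0.9999, -0.0146, 0.0822], [0.9824, -0.0053, 0.187, -0.6073], [-0.187, -0.0139, 0.9823, -0.8136], [0.0, 0.0, 0.0, 1.0]]}
side {'fov_y': 45.0778, 'cx': 253.3734, 'cy': 193.0926, 'world_to_cam': [[-0.778, -0.6282, -0.0069, 0.4968], [0.3424, -0.4333, 0.8337, -0.2299], [-0.5267, 0.6463, 0.5522, -0.9366], [0.0, 0.0, 0.0, 1.0]]}
{'fov_y': 71.4398, 'cx': 256.9736, 'cy': 190.5821, 'hand_eye': [[0.0013, 0.957, 0.29, 0.0783], [1.0, -0.0013, -0.0003, 0.0004], [0.0001, 0.29, -0.957, -0.1578], [0.0, 0.0, 0.0, 1.0]]}
```

View pics/top0.png

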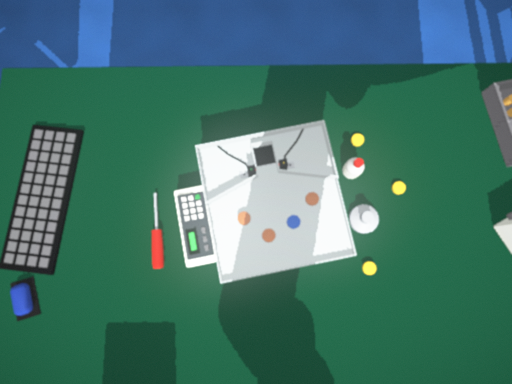

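View pics/side0.png

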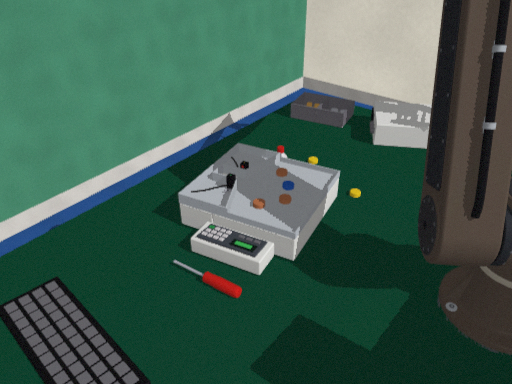

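The top picture shows the tray with corners near (196,146), (325,122), (355,256) and (221,281). The slot is at (264,155) and the heads at (251,171) and (283,164). Orange-brown discs lie at (244,218), (268,235) and (312,199), with the blue one at (293,222). The yellow look-alikes are on the bench at (358,140), (399,188) and (369,268), so they stay out of it. Next I'll fit the counter's pose and check it on an enlarged crop.

```bash
cat > h.py <<'E'
import numpy as np, cv2
from scipy.optimize import least_squares
from plant import r, eyes, workorder
def K(m):
    f=192/np.tan(np.radians(m["fov_y"]/2)); return f,m["cx"],m["cy"]
def proj(n,P):
    m=eyes.camera_model(n); f,cx,cy=K(m); W=np.array(m["world_to_cam"])
    p=np.atleast_2d(P)@W[:3,:3].T+W[:3,3]
    return np.c_[cx+f*p[:,0]/-p[:,2], cy+f*p[:,1]/p[:,2]]
def unproj(n,uv,z):
    m=eyes.camera_model(n); f,cx,cy=K(m); W=np.array(m["world_to_cam"])
    uv=np.atleast_2d(uv); d=np.c_[(uv[:,0]-cx)/f,-(uv[:,1]-cy)/f,-np.ones(len(uv))]@W[:3,:3]
    o=-W[:3,:3].T@W[:3,3]; return o+d*((z-o[2])/d[:,2])[:,None]
def c2w(q,P):
    P=np.atleast_2d(np.array(P,float))/1000; a=q[2]; c,s=np.cos(a),np.sin(a)
    return np.c_[q[0]+c*P[:,0]-s*P[:,1], q[1]+s*P[:,0]+c*P[:,1], P[:,2]]
def w2c(q,P):
    P=np.atleast_2d(P); a=q[2]; c,s=np.cos(a),np.sin(a); d=P[:,:2]-q[:2]
    return 1000*np.c_[c*d[:,0]+s*d[:,1], -s*d[:,0]+c*d[:,1]]
def blobs(im,q=None,n="top",z=.087):
    h=cv2.cvtColor(im,cv2.COLOR_RGB2HSV); out=[]
    for nm,lo,hi in(("cu",(3,90,60),(18,255,255)),("blue",(105,120,60),(125,255,255))):
        k,_,st,ce=cv2.connectedComponentsWithStats(cv2.inRange(h,lo,hi))
        for i in range(1,k):
            if 25<st[i,4]<900:
                w=unproj(n,ce[i],z)
                c=w2c(q,w)[0] if q is not None else None
                if c is None or (abs(c[0])<160 and abs(c[1])<150): out.append((nm,ce[i].round(1).tolist(),int(st[i,4]),w[0].round(4).tolist(),None if c is None else c.round(1).tolist()))
    return out
E
python3 - <<'E'
from h import *
im=eyes.capture("top")
# outer rim corners guess; z 0.089 : order (+x,+y),(+x,-y),(-x,-y),(-x,+y)
uv=np.array([[196,146],[325,122],[355,256],[221,281]],float)
g=cv2.cvtColor(im,cv2.COLOR_RGB2GRAY)
M=[[146,145,89],[146,-145,89],[-155,-145,89],[-155,145,89]]
heads=[[67,32,113],[67,-32,113]]; huv=np.array([[251,168],[283,161]],float)
slot=[[102.5,0,75]]; suv=[[264,156]]
P=M+slot; U=np.vstack([uv,suv])
f=lambda q:(proj("top",c2w(q,P))-U).ravel()
s=least_squares(f,[.62,.0,0.15],loss="soft_l1"); q=s.x; print(q.round(4),np.degrees(q[2]),s.fun.round(1))
np.save("q.npy",q)
for b in blobs(im,q): print(b)
x0,y0,x1,y1=180,105,380,295; S=3
c=cv2.resize(im[y0:y1,x0:x1],None,fx=S,fy=S,interpolation=cv2.INTER_CUBIC)[:,:,::-1].copy()
def L(P,col):
    p=((proj("top",c2w(q,P))-[x0,y0]+.5)*S).astype(int); cv2.polylines(c,[p.reshape(-1,1,2)],False,col,1)
L(M+M[:1],(0,0,255)); L([[80,23,75],[125,23,75],[125,-23,75],[80,-23,75],[80,23,75]],(0,255,0))
for sg in(1,-1): L([[15,sg*145,100],[55,sg*23,100],[125,sg*23,100]],(255,0,255))
cv2.imwrite("pics/crop1.png",c)
E
```

```text
[0.5822 0.0378 0.1841] 10.54932480199079 [ 2.4  1.  -1.5  1.8 -0.6 -0.9 -0.1 -0.1  0.8 -0.9]
('cu', [311.8, 198.3], 103, [0.5801, -0.0463, 0.087], [-17.4, -82.2])
('cu', [243.5, 217.8], 97, [0.5377, 0.1043, 0.087], [-31.5, 73.6])
('cu', [268.3, 235.0], 104, [0.5, 0.0504, 0.087], [-78.5, 27.5])
('blue', [293.0, 221.4], 105, [0.5292, -0.0039, 0.087], [-59.7, -31.2])
```

View pics/crop1.png

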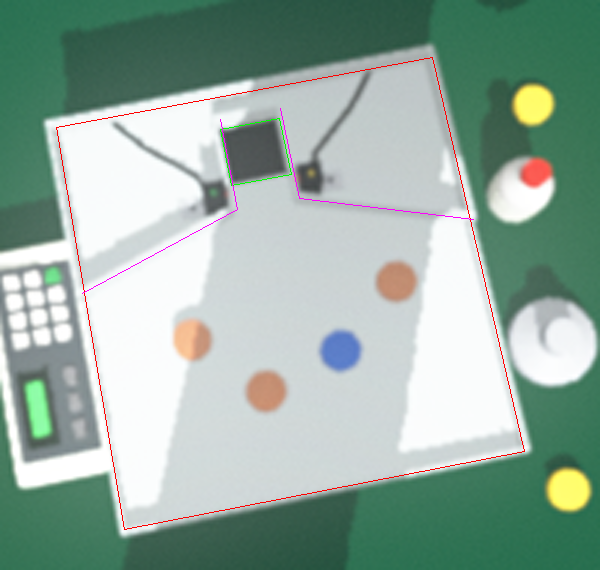

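The three copper discs are the orange-brown ones on the tray at (312,198), (244,218) and (268,235). They match the copper colour and the stated start area. The yellow discs are off the tray and the blue one is at (293,221), so those are left alone.

The plan keeps one tool yaw throughout, with tool y along the feed. The broad finger side pushes discs sideways, and the narrow side (19 mm) pushes them through the gate.

>>> {"name": "step_arm", "arguments": {"plan": [[-0.8, 1, 0, -0.9, 0], [-0.8, 1, 0, -0.9, 0], [-0.8, 1, 0, -0.9, 0], [-0.8, 1, 0, -0.9, 0], [-0.8, 1, 0, -0.9, 0], [-0.8, 1, 0, -0.9, 0], [-0.8, 1, 0, -0.9, 0], [-0.8, 1, 0, -0.9, 0], [-0.8, 1, 0, -0.9, 0]], "newtons": 20}}

```text
time_s: 0.9
tcp_pos: [0.3197, -0.3414, 0.227]
eef_rot: [-179.9, 0.0, -108.0]
contact_force: [-0.1, -0.1, 0.6]
gripper_width: 0.0331
gripper_force: 0.0
```

```bash
cat >> h.py <<'E'
def pose(): # TCP in counter frame mm, yaw error to (counter yaw - 90)
    q=np.load("q.npy"); s=r.get_state(); p=np.array(s["tcp_pos"]); c=w2c(q,p)[0]
    e=(s["eef_rot"][2]-np.degrees(q[2])+90+180)%360-180
    return c.round(1).tolist(), round(p[2]*1000,1), "yaw err %.1f"%e, "t %.2f"%s["time_s"], "F",np.round(s["contact_force"],1).tolist(), "w %.3f"%s["gripper_width"], np.round(s["eef_rot"],2).tolist()
def goto(x,y,z): # needed tool-axis shift shares to counter (x,y) mm, z mm
    q=np.load("q.npy"); s=r.get_state(); t=c2w(q,[x,y,z])[0]-np.array(s["tcp_pos"]); a=np.radians(s["eef_rot"][2])
    c,sn=np.cos(a),np.sin(a); return (np.array([c*t[0]+sn*t[1], sn*t[0]-c*t[1], -t[2]])/.25).round(3).tolist()
E
python3 - <<'E'
from h import *
# refine slot: dark blob
q=np.load("q.npy"); im=eyes.capture("top"); g=cv2.cvtColor(im,cv2.COLOR_RGB2GRAY)
p=proj("top",c2w(q,[102.5,0,75]))[0].astype(int); m=np.zeros_like(g); m[p[1]-16:p[1]+16,p[0]-16:p[0]+16]=1
k,_,st,ce=cv2.connectedComponentsWithStats(((g<90)&(m>0)).astype(np.uint8))
for i in range(1,k):
    if st[i,4]>40: print(st[i],ce[i],w2c(q,unproj("top",ce[i],.075)))
print(pose(),goto(-77.5,74,200))
E
```

```text
[254 146  21  19 291] [263.80756014 154.97594502] [[103.26595357   2.08778092]]
([-328.0, -326.2], np.float64(227.0), 'yaw err -28.8', 't 0.95', 'F', [0.2, 0.1, 0.8], 'w 0.029', [-179.93, 0.01, -108.21]) [-1.886, -0.108, 0.108]
```

>>> {"name": "step_arm", "arguments": {"plan": [[-1, -0.05, 0, -0.475, 0], [-1, -0.05, 0, -0.475, 0], [-1, -0.05, 0, -0.475, 0], [-1, -0.05, 0, -0.475, 0], [-1, -0.05, 0, -0.475, 0], [-1, -0.05, 0, -0.475, 0], [-1, -0.05, 0, -0.475, 0]]}}

```text
time_s: 1.53
tcp_pos: [0.4124, -0.1075, 0.2269]
eef_rot: [-179.9, 0.0, -79.8]
contact_force: [0.2, -1.3, 0.5]
gripper_width: 0.0003
gripper_force: 0.0
```

Run:
```python
from h import *
q=np.load("q.npy"); d=c2w(q,[.5,1.5,0])[0]; q[:2]=d[:2]; np.save("q.npy",q)
for b in blobs(eyes.capture("top"),q): print(b)
print(pose(),goto(-77.5,73,140))
```

```text
('cu', [311.9, 198.1], 104, [0.5806, -0.0465, 0.087], [-17.5, -84.0])
('cu', [243.3, 218.0], 100, [0.5373, 0.1048, 0.087], [-32.3, 72.6])
('cu', [268.1, 234.8], 103, [0.5003, 0.0508, 0.087], [-78.6, 26.3])
('blue', [293.1, 221.3], 107, [0.5296, -0.0039, 0.087], [-59.8, -32.9])
([-195.5, -114.9], np.float64(226.6), 'yaw err -0.3', 't 1.58', 'F', [-0.5, -0.1, 0.1], 'w 0.000', [-179.98, 0.0, -79.74]) [-0.754, -0.468, 0.346]
```

>>> {"name": "step_arm", "arguments": {"plan": [[-0.754, -0.468, 0.1, 0, 0], [-0.754, -0.468, 0.1, 0, 0], [-0.754, -0.468, 0.1, 0, 0], [-0.754, -0.468, 0.1, 0, 0], [-0.754, -0.468, 0.1, 0, 0], [-0.754, -0.468, 0.3, 0, 0], [-0.754, -0.468, 0.5, 0, 0], [-0.754, -0.468, 0.5, 0, 0], [-0.754, -0.468, 0.5, 0, 0]]}}

```text
time_s: 2.33
tcp_pos: [0.4894, 0.0914, 0.0966]
eef_rot: [179.5, -0.2, -80.1]
contact_force: [-0.3, 0.1, 0.2]
gripper_width: 0.0004
gripper_force: 0.0
```

Run:
```python
from h import *
print(pose(),goto(-77.5,73,81))
w=eyes.capture("wrist"); s=eyes.capture("side")
q=np.load("q.npy"); u=proj("side",c2w(q,[-40,30,90]))[0].astype(int); print(u)
c=cv2.resize(s[u[1]-60:u[1]+60,u[0]-70:u[0]+70],None,fx=3.4,fy=3.2)
cv2.imwrite("pics/w1.png",np.hstack([cv2.resize(w,(400,384))[:, :300],cv2.resize(c,(476,384))])[:,:,::-1])
```

```text
([-81.9, 68.2], np.float64(96.6), 'yaw err -0.7', 't 2.33', 'F', [-0.3, 0.1, 0.2], 'w 0.000', [179.48, -0.17, -80.13]) [-0.019, -0.017, 0.062]
[269 192]
```

View pics/w1.png

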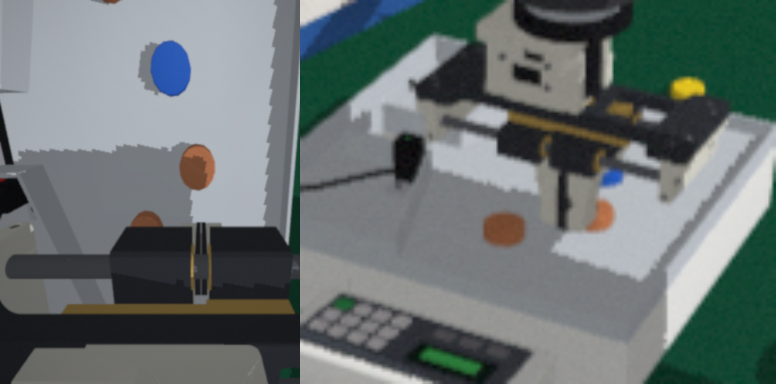

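>>> {"name": "step_arm", "arguments": {"plan": [[0, 0, 0, 0, 0], [0, 0, 0.04, 0, 0], [0, 0, 0.06, 0, 0], [0, 0, 0.08, 0, 0], [0, 0, 0.084, 0, 0], [0, 0, 0.084, 0, 0]]}}

```text
time_s: 2.93
tcp_pos: [0.492, 0.0939, 0.0804]
eef_rot: [180.0, -0.0, -80.0]
contact_force: [-1.0, -0.3, 0.1]
gripper_width: 0.0002
gripper_force: 0.0
```

```bash
python3 -c "
from h import *
print(pose(),goto(-33,73,80)); [print(b) for b in blobs(eyes.capture('top'),np.load('q.npy'))]"
```

```text
([-78.9, 70.2], np.float64(80.4), 'yaw err -0.5', 't 2.93', 'F', [-1.0, -0.3, 0.1], 'w 0.000', [179.98, -0.01, -79.98]) [-0.013, -0.183, 0.002]
('cu', [311.7, 198.2], 109, [0.5804, -0.0462, 0.087], [-17.6, -83.7])
('blue', [293.0, 221.3], 109, [0.5296, -0.0039, 0.087], [-59.8, -32.8])
```

>>> {"name": "step_arm", "arguments": {"plan": [[-0.01, -0.03, 0, 0, 0], [-0.01, -0.06, 0, 0, 0], [-0.01, -0.09, 0, 0, 0], [-0.01, -0.12, 0, 0, 0], [-0.01, -0.15, 0, 0, 0], [-0.01, -0.175, 0, 0, 0], [-0.01, -0.183, 0, 0, 0], [-0.01, -0.183, 0, 0, 0], [-0.01, -0.13, 0, 0, 0], [-0.01, -0.1, -0.1, 0, 0], [-0.01, -0.1, -0.25, 0, 0], [-0.01, -0.1, -0.25, 0, 0]]}}

```text
time_s: 3.98
tcp_pos: [0.5193, 0.102, 0.1493]
eef_rot: [-179.5, 0.1, -79.9]
contact_force: [2.0, 0.5, 1.6]
gripper_width: 0.0003
gripper_force: 0.0
```

```bash
python3 -c "
from h import *
print(pose()); [print(b) for b in blobs(eyes.capture('top'),np.load('q.npy'))]
[print('side',b) for b in blobs(eyes.capture('side'),np.load('q.npy'),'side')]"
```

```text
([-50.6, 73.1], np.float64(149.3), 'yaw err -0.4', 't 3.98', 'F', [2.0, 0.5, 1.6], 'w 0.000', [-179.49, 0.08, -79.88])
('cu', [311.7, 198.2], 110, [0.5805, -0.046, 0.087], [-17.5, -83.6])
('cu', [268.6, 235.1], 107, [0.4998, 0.0497, 0.087], [-79.3, 25.3])
('blue', [293.0, 221.3], 109, [0.5296, -0.0039, 0.087], [-59.8, -32.8])
side ('cu', [281.2, 171.7], 77, [0.5749, -0.0386, 0.087], [-21.6, -75.2])
side ('cu', [247.1, 199.6], 96, [0.5624, 0.1172, 0.087], [-5.4, 80.3])
side ('cu', [284.6, 198.5], 101, [0.4944, 0.0578, 0.087], [-83.1, 34.3])
side ('blue', [287.8, 185.0], 88, [0.5236, 0.0035, 0.087], [-64.4, -24.5])
```

>>> {"name": "step_arm", "arguments": {"plan": [[-0.13, -0.1, 0, -0.008, 0], [-0.13, -0.192, 0, -0.008, 0], [-0.13, -0.192, 0, -0.008, 0], [-0.13, -0.192, 0.1, -0.008, 0], [-0.13, -0.192, 0.18, -0.008, 0], [-0.13, -0.192, 0.23, -0.008, 0], [-0.13, -0.192, 0.25, -0.008, 0], [-0.13, -0.192, 0.25, -0.008, 0], [-0.13, -0.192, 0.25, -0.008, 0]]}}

```text
time_s: 4.83
tcp_pos: [0.5579, 0.1411, 0.0805]
eef_rot: [180.0, -0.0, -79.5]
contact_force: [0.9, -0.2, 0.4]
gripper_width: 0.0005
gripper_force: 0.0
```

```bash
python3 -c "
from h import *
print(pose()); 
[print('side',b) for b in blobs(eyes.capture('side'),np.load('q.npy'),'side')]"
```

```text
([-5.4, 104.6], np.float64(80.5), 'yaw err -0.0', 't 4.83', 'F', [0.9, -0.2, 0.4], 'w 0.000', [179.97, -0.02, -79.49])
side ('cu', [284.6, 198.6], 101, [0.4944, 0.0582, 0.087], [-83.1, 34.7])
side ('blue', [288.3, 185.1], 80, [0.5223, 0.0034, 0.087], [-65.7, -24.3])
```

>>> {"name": "step_arm", "arguments": {"plan": [[0.04, 0, 0, 0, 0], [0.085, 0, 0, 0, 0], [0.13, 0, 0, 0, 0], [0.175, 0, 0, 0, 0], [0.22, 0, 0, 0, 0], [0.255, 0, 0, 0, 0], [0.285, 0, 0, 0, 0], [0.305, 0, 0, 0, 0], [0.31, 0, 0, 0, 0], [0.31, 0, 0, 0, 0], [0.26, 0, 0, 0, 0], [0.22, 0, -0.1, 0, 0]]}}

```text
time_s: 5.88
tcp_pos: [0.5649, 0.0867, 0.1014]
eef_rot: [179.5, -0.1, -79.6]
contact_force: [0.1, -0.3, -0.2]
gripper_width: 0.0006
gripper_force: 0.0
```

>>> {"name": "step_arm", "arguments": {"plan": [[0, 0.1, -0.15, 0, 0], [0, 0.19, -0.15, 0, 0], [0, 0.19, -0.15, 0, 0], [0, 0.19, -0.15, 0, 0]]}}

```text
time_s: 6.22
tcp_pos: [0.5207, 0.0795, 0.1441]
eef_rot: [-179.9, 0.0, -79.4]
contact_force: [0.8, -0.5, -0.2]
gripper_width: 0.0004
gripper_force: 0.0
```

```bash
python3 -c "
from h import *
print(pose());[print(b) for b in blobs(eyes.capture('top'),np.load('q.npy'))]
[print('side',b) for b in blobs(eyes.capture('side'),np.load('q.npy'),'side')]"
```

```text
([-53.3, 50.8], np.float64(144.1), 'yaw err 0.0', 't 6.22', 'F', [0.8, -0.5, -0.2], 'w 0.000', [-179.89, 0.04, -79.42])
('blue', [293.0, 221.1], 98, [0.5299, -0.0039, 0.087], [-59.5, -32.8])
side ('cu', [282.8, 171.8], 51, [0.5711, -0.0406, 0.087], [-25.7, -76.5])
side ('cu', [262.5, 186.1], 89, [0.5702, 0.0472, 0.087], [-10.5, 10.0])
side ('cu', [284.6, 198.6], 101, [0.4943, 0.0581, 0.087], [-83.2, 34.6])
side ('blue', [287.9, 185.0], 89, [0.5234, 0.0035, 0.087], [-64.6, -24.4])
```

>>> {"name": "step_arm", "arguments": {"plan": [[0.1, -0.028, 0, 0, 0], [0.194, -0.028, 0, 0, 0], [0.194, -0.028, 0, 0, 0], [0.194, -0.028, 0, 0, 0], [0.194, -0.028, 0.1, 0, 0], [0.194, -0.028, 0.18, 0, 0], [0.194, -0.028, 0.23, 0, 0], [0.194, -0.028, 0.25, 0, 0], [0.194, -0.028, 0.25, 0, 0], [0.194, -0.028, 0.25, 0, 0]]}}

```text
time_s: 7.15
tcp_pos: [0.5374, 0.0325, 0.0807]
eef_rot: [180.0, -0.0, -79.5]
contact_force: [1.1, 0.0, 1.3]
gripper_width: 0.0001
gripper_force: 0.0
```

```bash
python3 -c "
from h import *
print(pose());[print(b) for b in blobs(eyes.capture('top'),np.load('q.npy'))]
s=eyes.capture('side')
[print('side',b) for b in blobs(s,np.load('q.npy'),'side')]
w=eyes.capture('wrist')
cv2.imwrite('pics/w2.png',np.hstack([w,cv2.resize(s[125:245,200:345],None,fx=2,fy=3.2)])[:,:,::-1])"
```

```text
([-45.5, 1.6], np.float64(80.7), 'yaw err -0.0', 't 7.15', 'F', [1.1, 0.0, 1.3], 'w 0.000', [179.98, -0.02, -79.46])
side ('cu', [262.4, 186.0], 92, [0.5708, 0.047, 0.087], [-10.0, 9.6])
side ('cu', [284.6, 198.6], 101, [0.4943, 0.0581, 0.087], [-83.2, 34.6])
side ('blue', [288.8, 185.1], 72, [0.5215, 0.0024, 0.087], [-66.6, -25.1])
```

View pics/w2.png

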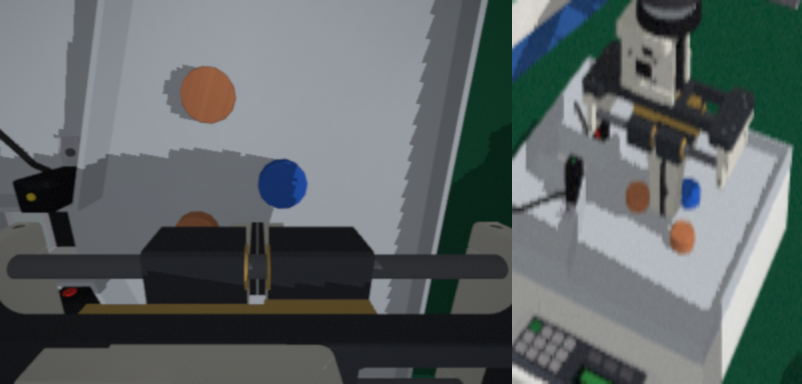

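>>> {"name": "step_arm", "arguments": {"plan": [[0, -0.03, 0, 0, 0], [0, -0.065, 0, 0, 0], [0, -0.1, 0, 0, 0], [0, -0.135, 0, 0, 0], [0, -0.17, 0, 0, 0], [0, -0.205, 0, 0, 0], [0, -0.24, 0, 0, 0], [0, -0.27, 0, 0, 0], [0, -0.29, 0, 0, 0], [0, -0.29, 0, 0, 0]]}}

```text
time_s: 8.13
tcp_pos: [0.6094, 0.0455, 0.0803]
eef_rot: [-180.0, -0.0, -79.5]
contact_force: [-0.3, 0.3, -0.3]
gripper_width: 0.0008
gripper_force: 0.0
```

```bash
python3 -c "
from h import *
print(pose())
s=eyes.capture('side');t=eyes.capture('top')
[print('side',b) for b in blobs(s,np.load('q.npy'),'side')]
[print(b) for b in blobs(t,np.load('q.npy'))]
cv2.imwrite('pics/s3.png',np.hstack([cv2.resize(s[130:230,190:310],None,fx=3.3,fy=3.3),cv2.resize(t[110:210,220:340],None,fx=3.3,fy=3.3)])[:,:,::-1])"
```

```text
([27.7, 1.1], np.float64(80.3), 'yaw err -0.0', 't 8.13', 'F', [-0.3, 0.3, -0.3], 'w 0.001', [-179.98, -0.01, -79.5])
side ('cu', [283.0, 172.6], 43, [0.5684, -0.0377, 0.087], [-27.8, -73.1])
side ('cu', [240.1, 179.7], 51, [0.6339, 0.0588, 0.087], [54.2, 9.7])
side ('cu', [284.6, 198.6], 100, [0.4943, 0.058, 0.087], [-83.1, 34.5])
side ('blue', [287.8, 185.0], 88, [0.5236, 0.0035, 0.087], [-64.4, -24.5])
('cu', [311.7, 198.2], 110, [0.5805, -0.046, 0.087], [-17.5, -83.6])
('cu', [268.1, 234.7], 107, [0.5006, 0.0507, 0.087], [-78.4, 26.2])
('blue', [293.4, 224.1], 48, [0.5233, -0.0046, 0.087], [-66.1, -32.4])
```

View pics/s3.png

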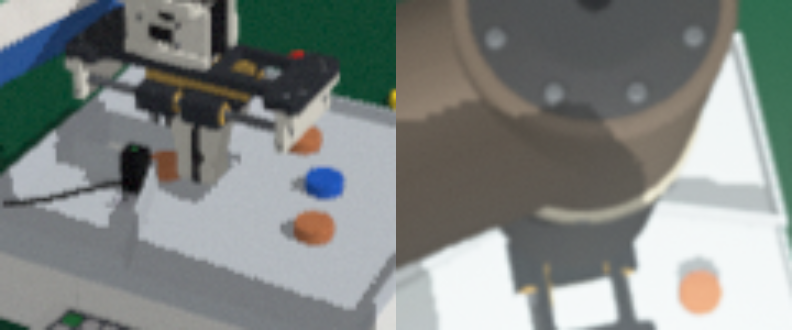

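>>> {"name": "step_arm", "arguments": {"plan": [[0, -0.03, 0, 0, 0], [0, -0.065, 0, 0, 0], [0, -0.1, 0, 0, 0], [0, -0.13, 0, 0, 0], [0, -0.15, 0, 0, 0], [0, -0.15, 0, 0, 0], [0, -0.15, 0, 0, 0], [0, -0.15, 0, 0, 0]]}}

```text
time_s: 8.9
tcp_pos: [0.6448, 0.0521, 0.0803]
eef_rot: [180.0, 0.0, -79.5]
contact_force: [-0.8, 0.2, -0.7]
gripper_width: 0.0002
gripper_force: 0.0
```

>>> {"name": "step_arm", "arguments": {"plan": [[0, 0.08, 0, 0, 0], [0, 0.2, 0, 0, 0], [0, 0.3, -0.1, 0, 0], [0, 0.4, -0.25, 0, 0], [0, 0.56, -0.25, 0, 0], [0.1, 0.56, -0.25, 0, 0], [0.2, 0.56, -0.25, 0, 0], [0.332, 0.5, -0.25, 0, 0], [0.332, 0.5, -0.25, 0, 0], [0.332, 0.5, -0.25, 0, 0]]}}

```text
time_s: 9.73
tcp_pos: [0.5374, -0.0536, 0.1431]
eef_rot: [-180.0, 0.0, -79.7]
contact_force: [-0.6, 0.7, -0.4]
gripper_width: 0.0005
gripper_force: 0.0
```

```bash
python3 -c "
from h import *
print(pose())
s=eyes.capture('side');t=eyes.capture('top')
[print('side',b) for b in blobs(s,np.load('q.npy'),'side')]
[print(b) for b in blobs(t,np.load('q.npy'))]
cv2.imwrite('pics/s4.png',np.hstack([cv2.resize(s[130:230,190:310],None,fx=3.3,fy=3.3),cv2.resize(t[110:210,220:340],None,fx=3.3,fy=3.3)])[:,:,::-1])"
```

```text
([-61.2, -83.1], np.float64(143.1), 'yaw err -0.2', 't 9.73', 'F', [-0.6, 0.7, -0.4], 'w 0.001', [-179.99, 0.0, -79.65])
side ('cu', [281.2, 171.7], 77, [0.5749, -0.0386, 0.087], [-21.6, -75.2])
side ('cu', [284.7, 198.6], 100, [0.4943, 0.058, 0.087], [-83.2, 34.5])
side ('blue', [287.8, 185.0], 88, [0.5236, 0.0035, 0.087], [-64.4, -24.5])
('cu', [261.4, 154.0], 50, [0.6822, 0.0643, 0.087], [102.7, 6.3])
```

View pics/s4.png

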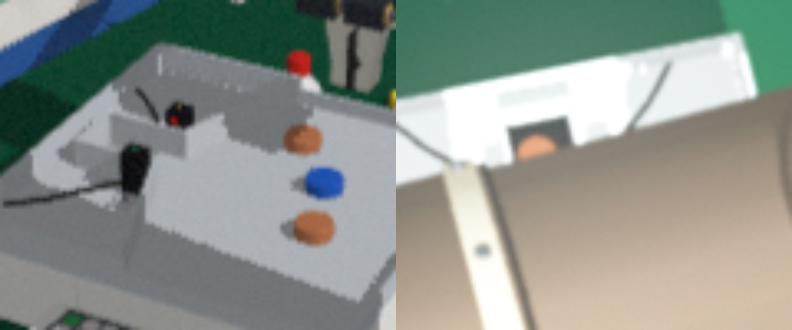

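Disc a has dropped: the gate is empty and copper shows inside the slot, at (537,147) in the right crop. Next is disc b, starting with a +x push from behind.

>>> {"name": "step_arm", "arguments": {"plan": [[0, 0, 0.1, 0, 0], [0, 0, 0.18, 0, 0], [0, 0, 0.23, 0, 0], [0, 0, 0.25, 0, 0], [0, 0, 0.25, 0, 0], [0, -0.03, 0.25, 0, 0], [0, -0.06, 0.25, 0, 0], [0, -0.09, 0.25, 0, 0], [0, -0.115, 0.25, 0, 0], [0, -0.124, 0.25, 0, 0], [0, -0.124, 0.25, 0, 0], [0, -0.07, 0.25, 0, 0]]}}

```text
time_s: 10.83
tcp_pos: [0.5566, -0.0487, 0.0806]
eef_rot: [-179.9, -0.0, -79.5]
contact_force: [-1.0, 0.5, 0.5]
gripper_width: 0.0003
gripper_force: 0.0
```

>>> {"name": "step_arm", "arguments": {"plan": [[0, 0.03, -0.1, 0, 0], [0, 0.03, -0.25, 0, 0], [0.136, 0.03, -0.25, 0, 0], [0.136, -0.142, -0.25, 0, 0], [0.136, -0.142, -0.25, 0, 0], [0.136, -0.142, -0.25, 0, 0]]}}

```text
time_s: 11.33
tcp_pos: [0.5968, -0.0762, 0.1426]
eef_rot: [180.0, 0.0, -79.5]
contact_force: [-0.7, -0.3, -0.5]
gripper_width: 0.0004
gripper_force: 0.0
```

```bash
python3 -c "
from h import *
print(pose())
[print('side',b) for b in blobs(eyes.capture('side'),np.load('q.npy'),'side')]
[print(b) for b in blobs(eyes.capture('top'),np.load('q.npy'))]"
```

```text
([-7.0, -116.2], np.float64(142.6), 'yaw err -0.1', 't 11.33', 'F', [-0.7, -0.3, -0.5], 'w 0.000', [180.0, 0.0, -79.55])
side ('cu', [274.4, 170.0], 73, [0.5942, -0.0348, 0.087], [-2.0, -75.0])
side ('cu', [284.6, 198.6], 101, [0.4943, 0.0581, 0.087], [-83.2, 34.6])
side ('blue', [287.8, 185.0], 88, [0.5236, 0.0035, 0.087], [-64.4, -24.5])
```

>>> {"name": "step_arm", "arguments": {"plan": [[0, 0, 0.1, 0, 0], [0, 0, 0.18, 0, 0], [0, 0, 0.23, 0, 0], [0, 0, 0.25, 0, 0], [0, 0, 0.25, 0, 0], [-0.04, 0, 0.25, 0, 0], [-0.085, 0, 0.25, 0, 0], [-0.13, 0, 0.25, 0, 0], [-0.175, 0, 0.25, 0, 0], [-0.22, 0, 0.25, 0, 0], [-0.26, 0, 0.25, 0, 0], [-0.3, 0, 0.25, 0, 0]]}}

```text
time_s: 12.43
tcp_pos: [0.5819, -0.0009, 0.081]
eef_rot: [-180.0, -0.0, -79.5]
contact_force: [0.3, -0.8, 1.2]
gripper_width: 0.0
gripper_force: 0.4
```

>>> {"name": "step_arm", "arguments": {"plan": [[-0.03, 0, 0, 0, 0], [-0.055, 0, 0, 0, 0], [-0.065, 0, 0, 0, 0], [-0.065, 0, 0, 0, 0], [-0.01, 0, 0, 0, 0], [0.03, 0, -0.1, 0, 0], [0.03, 0.1, -0.25, 0, 0], [-0.16, 0.15, -0.25, 0, 0], [-0.16, 0.15, -0.25, 0, 0], [-0.16, 0.15, -0.25, 0, 0]]}}

```text
time_s: 13.27
tcp_pos: [0.5374, 0.0308, 0.144]
eef_rot: [-179.9, 0.0, -79.5]
contact_force: [-0.9, -1.2, -0.6]
gripper_width: 0.0005
gripper_force: 0.0
```

```bash
python3 -c "
from h import *
print(pose())
[print('side',b) for b in blobs(eyes.capture('side'),np.load('q.npy'),'side')]
[print(b) for b in blobs(eyes.capture('top'),np.load('q.npy'))]"
```

```text
([-45.8, -0.2], np.float64(144.0), 'yaw err -0.0', 't 13.27', 'F', [-0.9, -1.2, -0.6], 'w 0.000', [-179.91, 0.05, -79.45])
side ('cu', [259.0, 185.5], 86, [0.5788, 0.0503, 0.087], [-1.6, 11.5])
side ('cu', [284.6, 198.6], 101, [0.4943, 0.0581, 0.087], [-83.2, 34.6])
side ('blue', [287.9, 184.9], 87, [0.5236, 0.0033, 0.087], [-64.4, -24.7])
```

>>> {"name": "step_arm", "arguments": {"plan": [[-0.008, -0.005, 0.1, 0, 0], [-0.008, -0.005, 0.18, 0, 0], [-0.008, -0.005, 0.23, 0, 0], [-0.008, -0.005, 0.25, 0, 0], [-0.008, -0.005, 0.25, 0, 0], [-0.008, -0.04, 0.25, 0, 0], [-0.008, -0.075, 0.25, 0, 0], [-0.008, -0.11, 0.25, 0, 0], [-0.008, -0.145, 0.25, 0, 0], [-0.008, -0.18, 0.25, 0, 0], [-0.008, -0.215, 0.25, 0, 0], [-0.008, -0.25, 0.25, 0, 0]]}}

```text
time_s: 14.37
tcp_pos: [0.5999, 0.0438, 0.0806]
eef_rot: [-180.0, 0.0, -79.5]
contact_force: [-2.0, -0.4, 0.6]
gripper_width: 0.0005
gripper_force: 0.4
```

```bash
python3 -c "
from h import *
print(pose())
[print('side',b) for b in blobs(eyes.capture('side'),np.load('q.npy'),'side')]"
```

```text
([18.0, 1.2], np.float64(80.6), 'yaw err -0.0', 't 14.37', 'F', [-2.0, -0.4, 0.6], 'w 0.001', [-180.0, 0.0, -79.5])
side ('cu', [242.4, 181.2], 72, [0.6249, 0.0605, 0.087], [45.6, 13.0])
side ('cu', [284.6, 198.6], 102, [0.4945, 0.058, 0.087], [-83.0, 34.5])
side ('blue', [287.8, 185.0], 88, [0.5236, 0.0035, 0.087], [-64.4, -24.5])
```

>>> {"name": "step_arm", "arguments": {"plan": [[0, -0.035, 0, 0, 0], [0, -0.07, 0, 0, 0], [0, -0.105, 0, 0, 0], [0, -0.14, 0, 0, 0], [0, -0.17, 0, 0, 0], [0, -0.19, 0, 0, 0], [0, -0.19, 0, 0, 0], [0, -0.19, 0, 0, 0], [0, -0.19, 0, 0, 0]]}}

```text
time_s: 15.17
tcp_pos: [0.6453, 0.0521, 0.0804]
eef_rot: [180.0, 0.0, -79.5]
contact_force: [-0.2, 0.2, -0.4]
gripper_width: 0.0006
gripper_force: 0.0
```

>>> {"name": "step_arm", "arguments": {"plan": [[0, 0.08, 0, 0, 0], [0, 0.2, 0, 0, 0], [0, 0.3, -0.1, 0, 0], [-0.1, 0.4, -0.25, 0, 0], [-0.1, 0.56, -0.25, 0, 0], [-0.1, 0.7, -0.25, 0, 0], [-0.1, 0.752, -0.25, 0, 0], [-0.1, 0.752, -0.25, 0, 0], [-0.1, 0.752, -0.25, 0, 0]]}}

```text
time_s: 15.92
tcp_pos: [0.4557, 0.0426, 0.144]
eef_rot: [-179.9, 0.0, -79.4]
contact_force: [1.0, -0.0, 0.7]
gripper_width: 0.0005
gripper_force: 0.0
```

```bash
python3 -c "
from h import *
print(pose())
[print('side',b) for b in blobs(eyes.capture('side'),np.load('q.npy'),'side')]
t=eyes.capture('top')
[print(b) for b in blobs(t,np.load('q.npy'))]
cv2.imwrite('pics/s5.png',cv2.resize(t[110:290,180:370],None,fx=3,fy=3)[:,:,::-1])"
```

```text
([-123.9, 26.4], np.float64(144.0), 'yaw err 0.0', 't 15.92', 'F', [1.0, -0.0, 0.7], 'w 0.000', [-179.87, 0.04, -79.45])
side ('cu', [284.6, 198.6], 100, [0.4943, 0.058, 0.087], [-83.1, 34.5])
side ('blue', [287.9, 185.1], 87, [0.5231, 0.0039, 0.087], [-64.8, -24.0])
('cu', [262.1, 157.7], 122, [0.6735, 0.0628, 0.087], [93.9, 6.4])
```

View pics/s5.png

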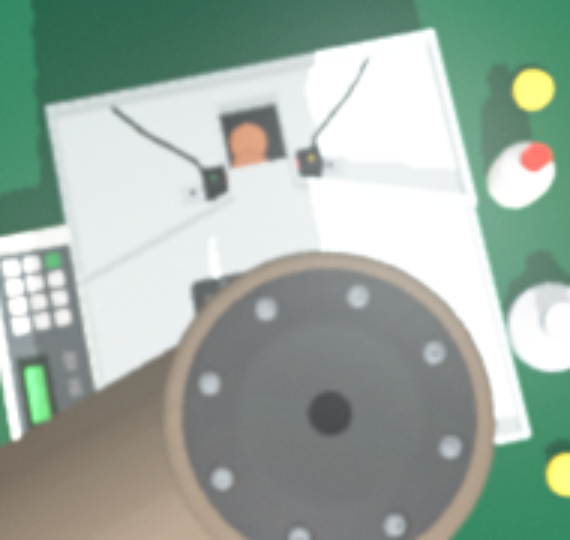

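Disc b has dropped too: copper sits below floor level in the slot at (248,143), and the gate is clear. Last is disc c.

>>> {"name": "step_arm", "arguments": {"plan": [[0, 0, 0.1, 0, 0], [0, 0, 0.18, 0, 0], [0, 0, 0.23, 0, 0], [0, 0, 0.25, 0, 0], [0, 0, 0.25, 0, 0], [0, -0.035, 0.25, 0, 0], [0, -0.07, 0.25, 0, 0], [0, -0.11, 0.25, 0, 0], [0, -0.15, 0.25, 0, 0], [0, -0.19, 0.25, 0, 0], [0, -0.23, 0.25, 0, 0], [0, -0.27, 0.25, 0, 0]]}}

```text
time_s: 17.02
tcp_pos: [0.5238, 0.055, 0.0806]
eef_rot: [-180.0, 0.0, -79.5]
contact_force: [-0.4, -0.8, 0.9]
gripper_width: 0.0004
gripper_force: 0.4
```

>>> {"name": "step_arm", "arguments": {"plan": [[0, -0.04, 0, 0, 0], [0, -0.07, 0, 0, 0], [0, -0.09, 0, 0, 0], [0, -0.1, 0, 0, 0], [0, -0.1, 0, 0, 0], [0, -0.04, 0, 0, 0], [0, 0.03, -0.1, 0, 0], [-0.1, 0.03, -0.25, 0, 0], [-0.14, -0.08, -0.25, 0, 0], [-0.14, -0.2, -0.25, 0, 0], [-0.14, -0.2, -0.25, 0, 0], [-0.14, -0.2, -0.25, 0, 0]]}}

```text
time_s: 18.02
tcp_pos: [0.5659, 0.0988, 0.1429]
eef_rot: [-180.0, 0.0, -79.5]
contact_force: [-1.2, -1.0, -1.2]
gripper_width: 0.0005
gripper_force: 0.0
```

```bash
python3 -c "
from h import *
print(pose())
[print('side',b) for b in blobs(eyes.capture('side'),np.load('q.npy'),'side')]"
```

```text
([-5.4, 61.5], np.float64(142.9), 'yaw err -0.0', 't 18.02', 'F', [-1.2, -1.0, -1.2], 'w 0.001', [-180.0, 0.01, -79.5])
side ('cu', [255.7, 190.0], 91, [0.5724, 0.0718, 0.087], [-3.9, 33.8])
side ('blue', [287.8, 185.0], 88, [0.5236, 0.0035, 0.087], [-64.4, -24.5])
```

>>> {"name": "step_arm", "arguments": {"plan": [[0, 0, 0.1, 0, 0], [0, 0, 0.18, 0, 0], [0, 0, 0.23, 0, 0], [0, 0, 0.25, 0, 0], [0, 0, 0.25, 0, 0], [0.035, 0, 0.25, 0, 0], [0.075, 0, 0.25, 0, 0], [0.11, 0, 0.25, 0, 0], [0.135, 0, 0.25, 0, 0], [0.144, 0, 0.25, 0, 0], [0.144, 0, 0.25, 0, 0], [0.09, 0, 0.25, 0, 0]]}}

```text
time_s: 19.07
tcp_pos: [0.5696, 0.0749, 0.0807]
eef_rot: [180.0, -0.0, -79.6]
contact_force: [1.3, -0.1, 0.5]
gripper_width: 0.0008
gripper_force: 0.0
```

>>> {"name": "step_arm", "arguments": {"plan": [[-0.04, 0, -0.1, 0, 0], [-0.04, 0.1, -0.25, 0, 0], [0.15, 0.155, -0.25, 0, 0], [0.15, 0.155, -0.25, 0, 0], [0.15, 0.155, -0.25, 0, 0], [0.15, 0.155, -0.25, 0, 0]]}}

```text
time_s: 19.57
tcp_pos: [0.5382, 0.0326, 0.1434]
eef_rot: [-180.0, 0.0, -79.5]
contact_force: [-0.0, 0.2, -0.6]
gripper_width: 0.0004
gripper_force: 0.0
```

```bash
python3 -c "
from h import *
print(pose())
[print('side',b) for b in blobs(eyes.capture('side'),np.load('q.npy'),'side')]"
```

```text
([-44.7, 1.5], np.float64(143.4), 'yaw err -0.1', 't 19.57', 'F', [-0.0, 0.2, -0.6], 'w 0.000', [-179.96, 0.01, -79.54])
side ('cu', [260.9, 184.9], 86, [0.5769, 0.045, 0.087], [-4.4, 6.6])
side ('blue', [287.9, 184.9], 87, [0.5236, 0.0033, 0.087], [-64.4, -24.7])
```

>>> {"name": "step_arm", "arguments": {"plan": [[0.008, 0, 0.1, 0, 0], [0.008, 0, 0.18, 0, 0], [0.008, 0, 0.23, 0, 0], [0.008, 0, 0.25, 0, 0], [0.008, 0, 0.25, 0, 0], [0.008, -0.04, 0.25, 0, 0], [0.008, -0.075, 0.25, 0, 0], [0.008, -0.11, 0.25, 0, 0], [0.008, -0.145, 0.25, 0, 0], [0.008, -0.18, 0.25, 0, 0], [0.008, -0.215, 0.25, 0, 0], [0.008, -0.25, 0.25, 0, 0]]}}

```text
time_s: 20.62
tcp_pos: [0.601, 0.0419, 0.0807]
eef_rot: [-180.0, 0.0, -79.5]
contact_force: [-0.6, -0.9, 0.6]
gripper_width: 0.0005
gripper_force: 0.4
```

```bash
python3 -c "
from h import *
print(pose())
[print('side',b) for b in blobs(eyes.capture('side'),np.load('q.npy'),'side')]"
```

```text
([18.8, -0.9], np.float64(80.7), 'yaw err -0.1', 't 20.62', 'F', [-0.6, -0.9, 0.6], 'w 0.000', [-179.99, 0.0, -79.51])
side ('cu', [242.9, 180.1], 65, [0.6272, 0.0556, 0.087], [47.0, 7.8])
side ('blue', [287.8, 185.0], 88, [0.5236, 0.0035, 0.087], [-64.4, -24.5])
```

Disc c is in line with the gate, so I'll push it through, then back off and lift well clear.

>>> {"name": "step_arm", "arguments": {"plan": [[0, -0.035, 0, 0, 0], [0, -0.07, 0, 0, 0], [0, -0.105, 0, 0, 0], [0, -0.14, 0, 0, 0], [0, -0.17, 0, 0, 0], [0, -0.188, 0, 0, 0], [0, -0.188, 0, 0, 0], [0, -0.188, 0, 0, 0], [0, -0.188, 0, 0, 0]]}}

```text
time_s: 21.42
tcp_pos: [0.6459, 0.0502, 0.0804]
eef_rot: [180.0, 0.0, -79.5]
contact_force: [-1.4, -0.1, 0.1]
gripper_width: 0.0002
gripper_force: 0.0
```

>>> {"name": "step_arm", "arguments": {"plan": [[0, 0.08, 0, 0, 0], [0, 0.2, 0, 0, 0], [0, 0.3, -0.1, 0, 0], [0, 0.4, -0.25, 0, 0], [0.1, 0.56, -0.4, 0, 0], [0.3, 0.56, -0.6, 0, 0], [0.5, 0.56, -0.6, 0, 0], [0.7, 0.56, -0.6, 0, 0], [0.9, 0.56, -0.6, 0, 0], [1, 0.56, -0.6, 0, 0], [1, 0.56, -0.6, 0, 0], [1, 0.56, -0.6, 0, 0]]}}

```text
time_s: 22.42
tcp_pos: [0.5542, -0.2266, 0.2309]
eef_rot: [-180.0, -0.1, -79.7]
contact_force: [0.9, 0.7, 0.2]
gripper_width: 0.0006
gripper_force: 0.0
```

```bash
python3 -c "
from h import *
print(pose())
s=eyes.capture('side');t=eyes.capture('top')
[print('side',b) for b in blobs(s,np.load('q.npy'),'side')]
[print(b) for b in blobs(t,np.load('q.npy'))]
cv2.imwrite('pics/s6.png',np.hstack([cv2.resize(s[120:270,180:340],(400,375)),cv2.resize(t[110:290,180:370],(396,375))])[:,:,::-1])"
```

```text
([-76.4, -256.2], np.float64(230.9), 'yaw err -0.3', 't 22.42', 'F', [0.9, 0.7, 0.2], 'w 0.001', [-179.99, -0.08, -79.72])
side ('blue', [287.8, 185.0], 88, [0.5236, 0.0035, 0.087], [-64.4, -24.5])
('cu', [262.2, 157.4], 114, [0.6742, 0.0626, 0.087], [94.5, 6.1])
('blue', [293.1, 221.3], 108, [0.5295, -0.004, 0.087], [-59.9, -32.9])
```

View pics/s6.png

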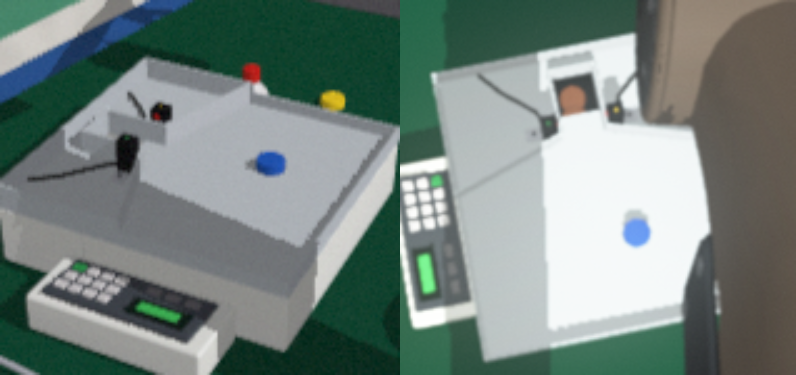

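The tray shows only the blue disc, still in its place at (270,162) left and (636,232) right. Copper is visible in the slot at (572,100) right. I'll hover the wrist camera over the slot to make sure nothing is caught at its edge.

>>> {"name": "step_arm", "arguments": {"plan": [[-1, -0.7, 0, 0, 0], [-1, -0.7, 0, 0, 0], [-1, -0.7, 0, 0, 0], [-1, -0.7, 0, 0, 0], [-1, -0.7, 0, 0, 0], [-1, -0.7, 0, 0, 0], [-1, -0.7, 0, 0, 0], [-1, -0.7, 0, 0, 0], [-1, -0.7, 0, 0, 0]]}}

```text
time_s: 23.27
tcp_pos: [0.6808, 0.0619, 0.2297]
eef_rot: [180.0, 0.0, -79.2]
contact_force: [0.3, -0.3, -0.9]
gripper_width: 0.0006
gripper_force: 0.0
```

>>> {"name": "step_arm", "arguments": {"plan": [[-0.25, 0, 0, 0, 0], [-0.25, 0, 0, 0, 0], [-0.25, 0, 0, 0, 0], [-0.25, 0, 0, 0, 0]]}}

```text
time_s: 23.6
tcp_pos: [0.6681, 0.1197, 0.2308]
eef_rot: [180.0, 0.0, -79.3]
contact_force: [-0.4, 0.1, 0.6]
gripper_width: 0.0008
gripper_force: 0.0
```

```bash
python3 -c "
from h import *
print(pose())
w=eyes.capture('wrist')
q=np.load('q.npy');s=r.get_state();m=eyes.camera_model('wrist');f,cx,cy=K(m)
from scipy.spatial.transform import Rotation as R
T=np.eye(4);T[:3,:3]=R.from_euler('xyz',s['eef_rot'],degrees=True).as_matrix();T[:3,3]=s['tcp_pos']
W=np.linalg.inv(T@np.array(m['hand_eye']))
def pw(P):
    p=c2w(q,P)@W[:3,:3].T+W[:3,3]; return np.c_[cx+f*p[:,0]/-p[:,2],cy+f*p[:,1]/p[:,2]]
u=pw([102.5,0,75])[0];print(u,pw([[80,23,75],[125,23,75],[125,-23,75],[80,-23,75]]).round())
a=np.clip(u-[80,60],[0,0],[352,264]).astype(int)
cv2.imwrite('pics/w7.png',cv2.resize(w[a[1]:a[1]+120,a[0]:a[0]+160],None,fx=5,fy=5,interpolation=cv2.INTER_CUBIC)[:,:,::-1])"
```

```text
([99.0, 63.3], np.float64(230.8), 'yaw err 0.1', 't 23.60', 'F', [-0.4, 0.1, 0.6], 'w 0.001', [179.99, 0.01, -79.34])
[254.30867706 124.17225707] [[274. 145.]
 [235. 144.]
 [234. 103.]
 [274. 103.]]
```

View pics/w7.png

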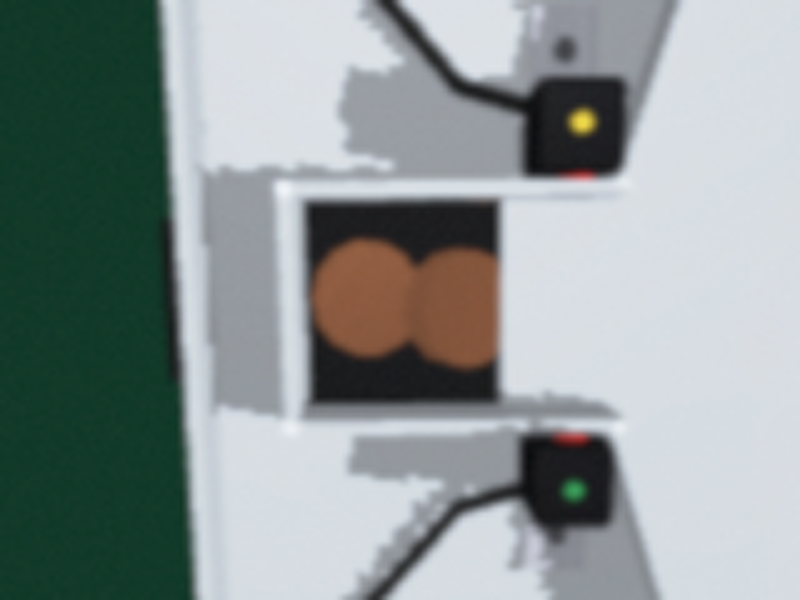

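The discs lie in the box below floor level: two show, at (367,298) and (462,308), and the third is under the floor edge or the other two. Nothing is caught at the slot edge, and the arm touches nothing.

```bash
python3 -c "
from plant import workorder
print(workorder.close_job())"
```

```text
the job is handed in; nothing more can be done
None
```

I swept the three copper discs one at a time through the gate and they dropped into the collecting box; the blue disc and the bench items were left where they were, and the job was handed in at about 24 s of the 64 s (the last look into the slot showed two of the discs, with the third out of view below).

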